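# Unlock a display stand and hold its sprung keeper open

## Robot

A 7-joint arm with a two-finger parallel gripper is mounted at the origin on the work surface. World frame = base frame: x ahead of the robot, y to its left, z up, the work surface at z = 0. Lengths are in m, angles in rad, forces in N, time in s.
With the tool pointing down it reaches from about 0.4 to 0.85 m from the base axis. Payload 10.4 kg.
Tool frame: the origin (TCP) lies between the finger pads; the fingertips stand manip.finger_overhang ahead of it and the grasp point (between the pads) lies 11 mm behind it (manip.finger_overhang is the distance from the TCP to the fingertips, in m); x points along the fingers, z is the direction in which the jaws open and shut, and the axes are right-handed (so a half turn about x gives the same grasp; the last joint's range is limited). The gripper opens to 85 mm and grips with 20 to 120 N. Pads are 22 mm wide; open, the fingers measure 114 mm over their backs; the gripper's body (76 mm by 85 mm) begins 54 mm behind the grasp point. The pads swing forward as they close: fully open they stand 13 mm farther back than shut.
Start: joints at [-1.142, 0.332, -0.065, 1.46, 0.022, 1.35, -0.088], TCP at [0.273, 0.562, 0.239] pointing down, gripper open.
Joint ranges: [-2.6, 2.6], [-0.5, 2.12], [-1.47, 1.34], [0.16, 2.42], [-1.27, 4.41], [0.06, 2.06], [-2.6, 2.6]. Speed limits (rad/s): [2.22, 2.22, 2.79, 2.79, 3.14, 3.14, 3.14].

## Interface

Orientations are given as a unit quaternion [x, y, z, w].
In Python, from workcell import get_obs, camera, workorder, manip gives the robot as it stands. The module is installed in compiled form; this text tells all that it offers.
- The arm moves only by the tool play_rows, never from a script. Its argument "increments" is text: rows parted by semicolons, each of 4 numbers parted by spaces: the shift along the tool's x, y, z in m, then the turn about the tool's x in rad. A call has 1 to 20 rows; each row shifts and turns the pose as measured when the row begins, along the tool's axes as they then stand; what a row does not reach is not made up. A row lasts 1/10 s, in which the tool goes at most 50 mm and 8.59 degrees, less where a joint would pass 70% of its speed; a pose out of reach is approached as far as the arm can. A call is refused whole if a number of a shift passes 0.05 or a number of a turn 0.15, either way. A call with a gripper value outside its range is refused whole. "hand" is the gripper command: -1 is fully open, 1 is shut, values between are in proportion, set as the call begins (left out, the last holds). The fingers move at their own pace and stop on an object; "squeeze" is the grip in N (left out, the last holds). Time passes only in rows, so rows that do not move let the fingers close. It gives the time, the measured TCP pose, the force and the opening at its end, in the units of the state.
- get_obs(): the state, without advancing time (a new reading comes with each control period).
- camera(name): name is "side" or "top"; returns a dict with "img" (400x640x3 uint8, blue, green, red), "fov_y" (degrees; the focal length in pixels is half the picture's height over the tangent of half this angle, whatever the lens; pixels are square), "cx", "cy" (the principal point, pixels), "R" (3x3) and "t" (3): a world point X has camera coordinates R X + t. Camera axes: x right, y down, z forward; pixel columns grow to the right and rows downward; lengths in m; the calibration is good to about 2 mm. A picture is of the moment at which its call begins. There is no depth.
- workorder.hand_in(): hands the job in, once; it reports no verdict.
The state is a dict: "clock": time; "joint_pos": joint angles; "joint_velocities": joint speeds; "tau": joint torques, N m; "position": TCP position; "ee_rot": TCP orientation; "ft_force": force on the tool from outside, world axes, zero at the start; "torque": the same for the moment, N m; "grip_width": opening from 0.0 (shut) to 1.0 (fully open).
Only numpy, scipy, OpenCV 4.12 (cv2) and the standard library are available. Lean on these libraries where they do the work, as an engineer would, in place of code of your own. Each camera call takes 0.05 s, during which the arm holds its last target.

## Task

A colleague wants to lift the small vase out of its display stand. Wind the brass wing key on the stand's lock case clockwise, in several part turns, fully home to its stop: this draws the bolt that locks the keeper arm. Then pull the keeper arm forward by its upright handle pin, against its spring, all the way to its stop, and finish while still holding it there; leave the vase and everything else on the table where they are.

Things in the scene. Friction and masses are not known exactly. Their poses are not given: they have to be found in the camera images.
- stand: display stand, fixed during a run: dark wooden base 200 (x) by 360 (y) by 14 mm, origin under it (base spans -100..100 in x, -190..170 in y); its -x side is its front. On it stand the vase at (30, 60) mm, a rear steel yoke behind the vase's neck, the keeper's pivot post at (0, -60) and a grey lock case 56 by 55 mm, top at z 130 mm, centred at (12, -140). A teacup 54 mm wide and 40 mm high stands on the front of the base, below the keeper's swing
- key_grip (a point): centre of the brass wing of the key, on the key's upright turning axis, 180 mm above the table. The wing is an upright flat 38 mm long (along this point's x axis), 8 mm thick (along its y axis), and spans 18 mm below to 17 mm above this point; stem 12 mm thick under it; the lock case's top is 50 mm below this point
- key (a joint): turn of the key in rad, grows clockwise seen from above; starts between 0 and 0.6, stop (fully wound) at 3.6. Needs about 0.1 N m; stays where it is left (ratchet-like friction). At 0 the wing lies along the stand's x axis. It draws the bolt 7 mm per rad; the bolt frees the keeper only above about 3.2 rad
- keeper_pivot (a point): a point on the keeper arm's upright turning axis, 180 mm above the table, level with keeper_handle
- keeper_handle (a point): point on the axis of the keeper's handle, an upright round steel pin 14 mm thick that stands at the free end of the arm 165 mm from the pivot; the pin spans 61 mm below to 25 mm above this point, which is 180 mm above the table. The pin turns with the arm
- keeper (a joint): angle of the keeper arm in rad: 0 at rest (the arm lies along the stand's +y axis from the pivot), grows counter-clockwise seen from above (the handle swings towards the stand's front, -x), stop at 0.9. A spring pulls it back to 0: about 2.5 N at the handle at rest, 6 N at the stop. The arm is an 8 mm thick, 12 mm high bar with its top 121 mm above the table
- vase_center (a point): centre, half-way up, of the small glazed vase: 145 mm high, standing on the 14 mm base (rim at 159 mm above the table), belly 90 mm, neck 34 mm, rim 52 mm across. The keeper's bar rests just in front of its neck
- teacup_rim (a point): centre of the mouth of the teacup on the stand's base, 54 mm across, 54 mm above the table
- teabowl: tea bowl on the table, 90 mm wide, 50 mm high, origin under its centre; a bystander
- spool: wooden spool-shaped foot on the table, 44 mm wide, 40 mm high, origin under its centre; a bystander
- jar: small lidded jar on the table, 60 mm wide, 70 mm high, origin under its centre; a bystander
- loupe: magnifier lying on the table, 164 mm long along its x axis, 12 mm high; a bystander
- brush: flat brush about 200 mm long lying on the table along its x axis; a bystander
Not all that is in view belongs to the job. There is more than one size of the part that bears vase_center; the job needs the largest.

How it is judged:
On the way, in this order (a step that is already met when the one before it is completed fails the run):
1. the key is wound home, the keeper still at rest (value of joint key above 3.45 rad and value of joint keeper below 0.15 rad), for 0.2 s.
2. the keeper is drawn to its stop (value of joint keeper above 0.84 rad), for 0.2 s.
At the end, for the whole second after the job is handed in: Through the last second the robot itself holds the keeper arm within 0.06 rad (about 10 mm at the handle) of its stop, pressing on it with more than 2.5 N; the key is within 0.2 rad of its stop; the vase stands upright within 15 mm of where it was (value of joint keeper above 0.84 rad and value of joint key above 3.4 rad and contact force between any of the fingers, the arm and keeper above 2.5 N and distance of vase_center from where it was at the start of the episode below 0.015 m and angle between vase_center's own z axis and vertical below 0.1 rad); the arm keeps its last pose, push and grip.
It fails at once if the vase is moved or tipped (distance of vase_center from where it was at the start of the episode above 0.02 m or angle between vase_center's own z axis and vertical above 0.2 rad).
It fails at once if a bystander is pushed more than 3 cm (distance of any of teacup_rim, teabowl, spool, jar, loupe, brush from where it was at the start of the episode above 0.03 m).
It also fails if it takes over 72 s, if anything falls off the work surface, if the arm or the gripper's body presses on something with over 40 N, if the wrist force passes 120 N, or if a joint passes its speed limit or range.

## Working session

There is one attempt and no reset: what is moved stays moved. The work goes in short steps, Python scripts to look and compute and a tool call to move; the robot and the scene stay as the last step left them, time stands still between calls to the robot, and variables do not carry over. Pictures are saved under pics/ and viewed, and the job is handed in when it is done.

Besides the shell and the picture viewer there is one more tool, called in YAML: its name, and indented under it one key for each argument. play_rows: Moves the arm, as the interface text tells. Its arguments: {"type":"object","properties":{"increments":{"type":"string"},"hand":{"type":"number"},"squeeze":{"type":"number"}},"required":["increments"]}

```bash
mkdir -p pics
python3 - <<'E'
from workcell import get_obs, camera, workorder, manip
import cv2,numpy as np
np.set_printoptions(precision=4,suppress=True)
o=get_obs()
for k,v in o.items(): print(k,v)
print(manip.finger_overhang)
for n in("side","top"):
    c=camera(n); cv2.imwrite(f"pics/{n}0.png",c["img"]); print(n,c["fov_y"],c["cx"],c["cy"],c["R"],c["t"], "pos",-np.array(c["R"]).T@np.array(c["t"]),[k for k in c])
E
```

```text
clock 0.0
joint_pos [-1.1416  0.3328 -0.0647  1.461   0.0216  1.3499 -0.0885]
joint_velocities [ 0.0004 -0.0012 -0.0003 -0.0002 -0.0005 -0.0003 -0.0006]
tau [ -0.0007 -62.5436   0.0489 -39.1618   0.0162   0.0098  -0.    ]
position [0.2727 0.5619 0.2385]
ee_rot [-0.3756  0.5997  0.375   0.5989]
ft_force [0.1794 0.001  0.238 ]
torque [ 0.0017 -0.0572 -0.0248]
grip_width 1.0009326391863276
0.008
side 49.326697639645175 319.1260778488013 198.59073864032823 [[ 0.9751 -0.2214  0.0087]
 [-0.1141 -0.5353 -0.8369]
 [ 0.19    0.8151 -0.5472]] [-0.5468  0.1826  1.234 ] pos [ 0.3196 -1.0293  0.8329] ['img', 'fov_y', 'cx', 'cy', 'R', 't']
top 56.31061031801194 312.43922458914625 202.15071212160458 [[ 0.0113 -0.9999 -0.0029]
 [-0.9852 -0.0106 -0.1708]
 [ 0.1708  0.0048 -0.9853]] [-0.0324  0.5558  1.1564] pos [ 0.3505 -0.032   1.2342] ['img', 'fov_y', 'cx', 'cy', 'R', 't']
```

View pics/side0.png

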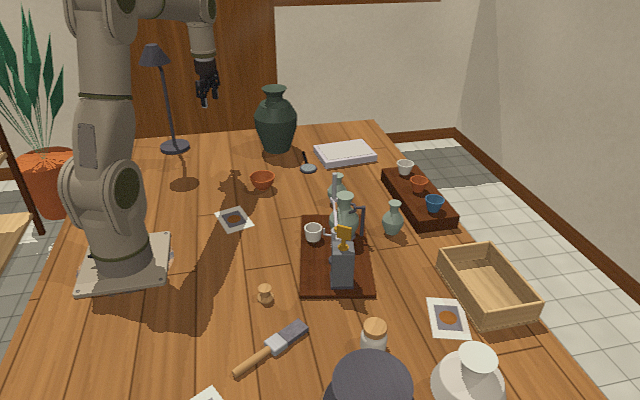

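View pics/top0.png

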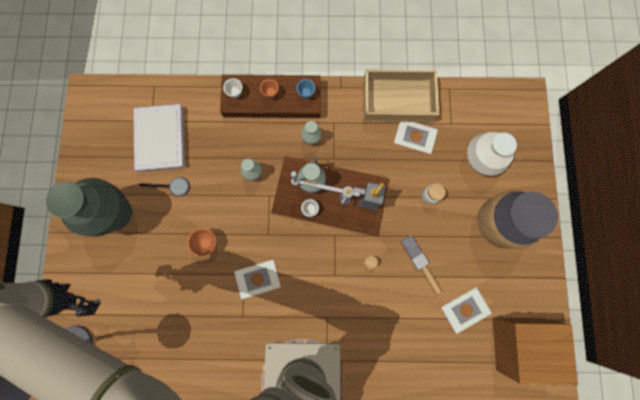

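The side picture shows the stand around (340,255), with the brass key at (343,237). The top picture shows the base at about (275..388, 158..235), the key at about (376,190) and the pin at about (295,178). I'll zoom in on both.

Run:
```python
import cv2
a=cv2.imread("pics/top0.png")[145:245,262:400]; cv2.imwrite("pics/top0z.png",cv2.resize(a,None,fx=5.7,fy=5.7,interpolation=cv2.INTER_CUBIC))
a=cv2.imread("pics/side0.png")[165:305,290:390]; cv2.imwrite("pics/side0z.png",cv2.resize(a,None,fx=4.2,fy=4.2,interpolation=cv2.INTER_CUBIC))
```

```text
(no output)
```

View pics/top0z.png

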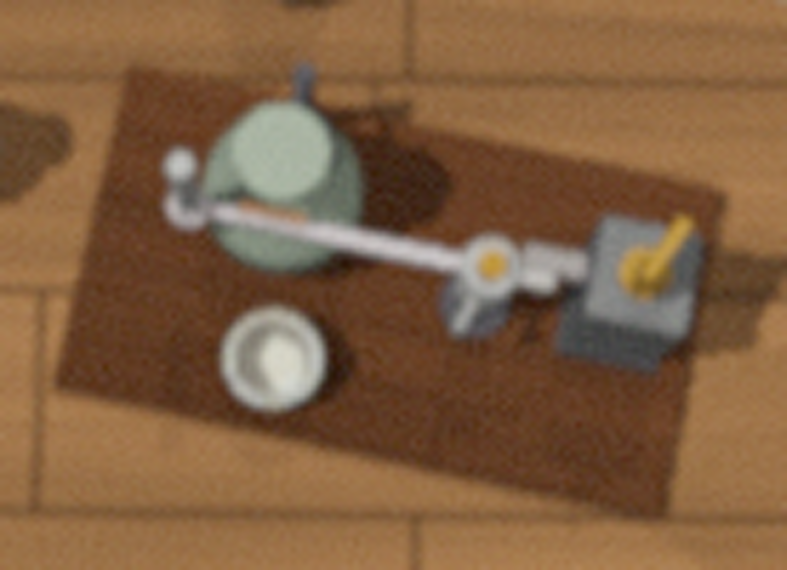

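View pics/side0z.png

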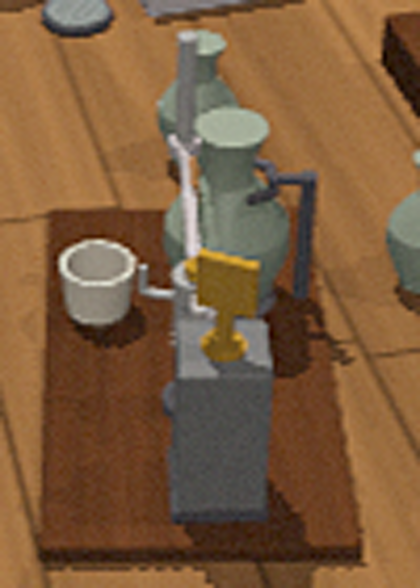

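```bash
cat > h.py <<'E'
from workcell import get_obs, camera, workorder, manip
import cv2,numpy as np
from scipy.optimize import least_squares
from scipy.spatial.transform import Rotation as Rn
np.set_printoptions(precision=4,suppress=True)
CAM={}
def cam(n):
    if n not in CAM: CAM[n]=camera(n)
    return CAM[n]
def proj(n,X):
    c=cam(n); f=200/np.tan(np.radians(c["fov_y"])/2)
    p=np.array(c["R"])@np.array(X)+np.array(c["t"]); return np.array([c["cx"]+f*p[0]/p[2],c["cy"]+f*p[1]/p[2]])
def ray(n,u,v):
    c=cam(n); f=200/np.tan(np.radians(c["fov_y"])/2)
    R=np.array(c["R"]); d=R.T@np.array([(u-c["cx"])/f,(v-c["cy"])/f,1]); o=-R.T@np.array(c["t"]); return o,d
def atz(n,u,v,z):
    o,d=ray(n,u,v); return o+d*(z-o[2])/d[2]
def w(s,P):  # stand -> world
    c,q=np.cos(s[2]),np.sin(s[2]); x,y,z=P; return np.array([s[0]+c*x-q*y,s[1]+q*x+c*y,z])
E
python3 - <<'E'
from h import *
T=lambda u,v:((u+.5)/5.7-.5+262,(v+.5)/5.7-.5+145)
S=lambda u,v:((u+.5)/4.2-.5+290,(v+.5)/4.2-.5+165)
obs=[("top",T(132,68),(.1,.17,.014)),("top",T(725,190),(.1,-.19,.014)),("top",T(665,518),(-.1,-.19,.014)),("top",T(58,385),(-.1,.17,.014)),
("top",T(181,162),(0,.105,.205)),("top",T(491,264),(0,-.06,.13)),
("side",S(48,212),(-.1,.17,.014)),("side",S(42,549),(-.1,-.19,.014)),("side",S(359,549),(.1,-.19,.014)),("side",S(188,36),(0,.105,.205)),
("side",S(230,128),(.03,.06,.159)),("top",T(283,150),(.03,.06,.159))]
f=lambda s:np.concatenate([proj(n,w(s,P))-p for n,p,P in obs])
r=least_squares(f,[.45,-.05,-.2],loss='soft_l1'); print(r.x); print(f(r.x).reshape(-1,2))
s=r.x; np.save("s.npy",s)
print("key",w(s,(.012,-.14,.18)),proj("top",w(s,(.012,-.14,.197))),"handle",w(s,(0,.105,.18)),"pivot",w(s,(0,-.06,.18)))
# wing: top edge ends in top view
for p in [T(690,222),T(640,280)]: print("wing",atz("top",*p,.197))
for p in [S(197,250),S(260,262),S(196,308),S(257,320)]: print(p)
k=w(s,(.012,-.14,.18))
def wing(a):
    out=[]
    th=s[2]-a
    for sx in(-1,1):
        for z in(.197,.162): out.append(k*[1,1,0]+[sx*.019*np.cos(th),sx*.019*np.sin(th),z])
    return out
for a in np.arange(0,.7,.1): print(a,[proj("side",q).round(1) for q in wing(a)],[proj("top",q).round(1) for q in wing(a)[::2]])
print([np.round(T(*p),1) for p in [(690,222),(640,280)]])
E
```

```text
[ 0.5889 -0.0755 -0.2043]
[[-0.3309 -1.0122]
 [ 0.2863 -0.3435]
 [-0.2181  0.4761]
 [-1.0746  0.4708]
 [ 0.2445  0.6458]
 [ 0.5457  0.2235]
 [-0.0289 -0.7145]
 [-0.8271  0.2294]
 [ 1.5486 -0.3691]
 [-0.0581  0.0873]
 [ 0.711  -0.0618]
 [ 0.2235  0.1002]]
key [ 0.5722 -0.215   0.18  ] [378.9604 188.2503] handle [0.6102 0.0273 0.18  ] pivot [ 0.5767 -0.1342  0.18  ]
wing [ 0.586  -0.2257  0.197 ]
wing [ 0.5563 -0.2003  0.197 ]
(336.5238095238095, 224.14285714285714)
(351.5238095238095, 227.0)
(336.2857142857143, 237.95238095238096)
(350.8095238095238, 240.8095238095238)
0.0 [array([336.2, 226.4]), array([335.8, 237.7]), array([351.8, 226.3]), array([351.1, 237.6])] [array([377.7, 194.7]), array([380.2, 181.9])]
0.1 [array([336.2, 225.9]), array([335.8, 237.2]), array([351.8, 226.8]), array([351.1, 238.1])] [array([377.1, 194.5]), array([380.8, 182. ])]
0.2 [array([336.3, 225.4]), array([335.9, 236.8]), array([351.8, 227.2]), array([351.1, 238.6])] [array([376.4, 194.3]), array([381.5, 182.3])]
0.30000000000000004 [array([336.4, 225. ]), array([336. , 236.3]), array([351.6, 227.7]), array([350.9, 239.1])] [array([375.8, 194. ]), array([382.1, 182.6])]
0.4 [array([336.7, 224.6]), array([336.2, 235.9]), array([351.4, 228.1]), array([350.7, 239.5])] [array([375.2, 193.6]), array([382.7, 182.9])]
0.5 [array([337. , 224.1]), array([336.5, 235.4]), array([351.1, 228.6]), array([350.5, 239.9])] [array([374.7, 193.2]), array([383.2, 183.3])]
0.6000000000000001 [array([337.3, 223.7]), array([336.9, 235. ]), array([350.8, 229. ]), array([350.1, 240.4])] [array([374.2, 192.8]), array([383.7, 183.8])]
[array([382.6, 183.5]), array([373.9, 193.7])]
```

Run:
```python
from h import *
o=get_obs(); M=Rn.from_quat(o["ee_rot"]).as_matrix(); print(M)
z=M[:,2]; print("z yaw",np.arctan2(z[1],z[0]))
s=np.load("s.npy"); k=w(s,(.012,-.14,.18))
print("tool-frame delta to above key:",M.T@(k-o["position"]), k-o["position"])
for wy in (-.65+np.pi/2,-.65-np.pi/2): print(wy, "turn+ needed (cw)", (np.arctan2(z[1],z[0])-wy+np.pi)%(2*np.pi)-np.pi)
```

```text
[[-0.0003 -0.8997  0.4366]
 [-0.0008  0.4366  0.8997]
 [-1.     -0.     -0.0008]]
z yaw 1.1189805517323859
tool-frame delta to above key: [ 0.0593 -0.6087 -0.5683] [ 0.2995 -0.7771 -0.0588]
0.9207963267948965 turn+ needed (cw) 0.19818422493748944
-2.2207963267948965 turn+ needed (cw) -2.9434084286523037
```

play_rows:
  increments: "-0.03 0 0 0;-0.03 0 0 0;0 -0.033 -0.031 0;0 -0.033 -0.031 0;0 -0.033 -0.031 0;0 -0.033 -0.031 0;0 -0.033 -0.031 0;0 -0.033 -0.031 0;0 -0.033 -0.031 0;0 -0.033 -0.031 0;0 -0.033 -0.031 0;0 -0.033 -0.031 0;0 -0.033 -0.031 0;0 -0.033 -0.031 0;0 -0.033 -0.031 0;0 -0.033 -0.031 0"
  hand: -1

```text
clock: 1.8
position: [0.5039, -0.0479, 0.2993]
ee_rot: [-0.378, 0.597, 0.379, 0.597]
ft_force: [0.7, 1.2, -0.1]
grip_width: 1.004
```

```bash
cat >> h.py <<'E'
def st(target=None,jaw=None):
    o=get_obs(); M=Rn.from_quat(o["ee_rot"]).as_matrix(); z=M[:,2]
    jy=np.arctan2(z[1],z[0])
    print("t",o["clock"],"pos",o["position"],"jaw",round(jy,4),"tilt",M[:,0],"q",o["joint_pos"],"F",o["ft_force"],"T",o["torque"],"grip",round(o["grip_width"],3))
    if target is not None: print("tool delta",M.T@(np.array(target)-o["position"]))
    if jaw is not None: print("turn",(jy-jaw+np.pi)%(2*np.pi)-np.pi)
KEY=[.5722,-.215,.169]
E
python3 -c "
from h import *
st(KEY,.92)"
```

```text
t 1.8 pos [ 0.5039 -0.0479  0.2993] jaw 1.1307 tilt [-0.0012  0.0005 -1.    ] q [-0.5099  0.0246  0.5299  1.6982 -0.013   1.4234  1.1526] F [ 0.6684  1.2049 -0.1473] T [ 0.0689 -0.0703 -0.0081] grip 1.004
tool delta [ 0.1301 -0.1332 -0.1221]
turn 0.21072971986930567
```

play_rows:
  increments: "0 -0.033 -0.031 0;0 -0.033 -0.031 0;0 -0.033 -0.031 0;0 -0.033 -0.031 0;0 0 0 0.1;0 0 0 0.1;0 0 0 0"

```text
clock: 2.5
position: [0.5711, -0.232, 0.2974]
ee_rot: [-0.314, 0.636, 0.312, 0.632]
ft_force: [0.2, -0.2, 0.1]
grip_width: 0.998
```

```bash
python3 -c "
from h import *
st(KEY,.92)
for n,(a,b,c,d) in {'top':(145,245,310,430),'side':(130,270,290,400)}.items():
    i=cam(n)['img']; cv2.imwrite('pics/b_'+n+'.png',cv2.resize(i[a:b,c:d],None,fx=4.2,fy=4.2,interpolation=cv2.INTER_CUBIC))"
```

```text
t 2.5 pos [ 0.5711 -0.232   0.2974] jaw 0.9175 tilt [-0.0036 -0.0042 -1.    ] q [-0.2411  0.3392  0.7234  1.4253 -0.218   1.4618  1.3952] F [ 0.1979 -0.2116  0.1012] T [ 0.0105 -0.0061 -0.0119] grip 0.998
tool delta [0.1283 0.0094 0.0149]
turn -0.0024502859899895313
```

View pics/b_side.png

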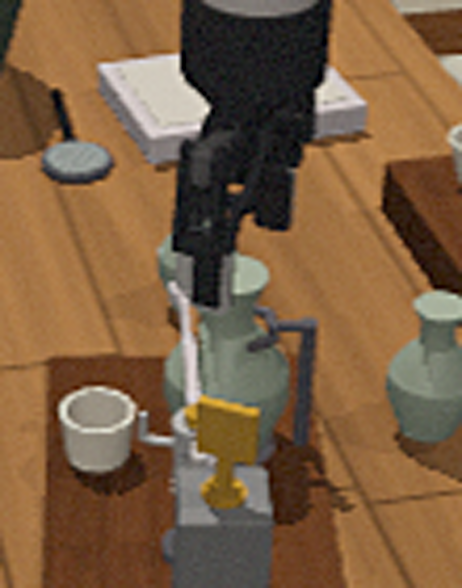

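The side view shows the open gripper over the key. The wing is at about (228,430) in the crop, undisturbed. I'll centre the gripper and go down.

play_rows:
  increments: "0.02 0.009 0.015 0;0.03 0 0 0;0.03 0 0 0;0 0 0 0"

```text
clock: 3.0
position: [0.5741, -0.2103, 0.2169]
ee_rot: [-0.321, 0.631, 0.319, 0.631]
ft_force: [-0.6, -0.1, -0.4]
grip_width: 0.998
```

```bash
python3 -c "
from h import *
st(KEY,.92)"
```

```text
t 3.0 pos [ 0.5741 -0.2103  0.2169] jaw 0.9388 tilt [ 0.001  -0.0019 -1.    ] q [-0.2666  0.3629  0.6938  1.5646 -0.2365  1.2987  1.3973] F [-0.5712 -0.1021 -0.3811] T [-0.007   0.0544  0.0298] grip 0.998
tool delta [ 0.0479 -0.0011 -0.0048]
turn 0.01875936623379193
```

play_rows:
  increments: "0.024 -0.001 -0.004 0.02;0.022 0 0 0;0 0 0 0"

```text
clock: 3.3
position: [0.5744, -0.2131, 0.1741]
ee_rot: [-0.317, 0.631, 0.315, 0.634]
ft_force: [-0.4, -0.0, 0.1]
grip_width: 1.001
```

```bash
python3 -c "
from h import *
st(KEY,.92)
for n,(a,b,c,d) in {'top':(145,245,310,430),'side':(130,270,290,400)}.items():
    i=cam(n)['img']; cv2.imwrite('pics/c_'+n+'.png',cv2.resize(i[a:b,c:d],None,fx=4.2,fy=4.2,interpolation=cv2.INTER_CUBIC))"
```

```text
t 3.3 pos [ 0.5744 -0.2131  0.1741] jaw 0.9262 tilt [ 0.0052 -0.0014 -1.    ] q [-0.2528  0.398   0.6826  1.6174 -0.2646  1.2151  1.4092] F [-0.4292 -0.0043  0.0515] T [ 0.0774  0.0115 -0.0026] grip 1.001
tool delta [ 0.0051  0.0006 -0.0028]
turn 0.0061560018528483695
```

View pics/c_side.png

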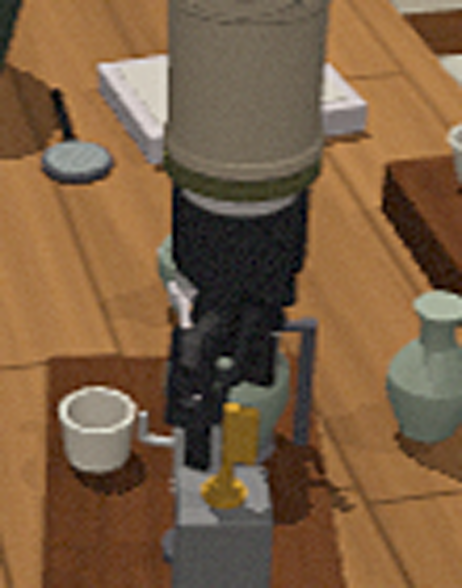

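View pics/c_top.png

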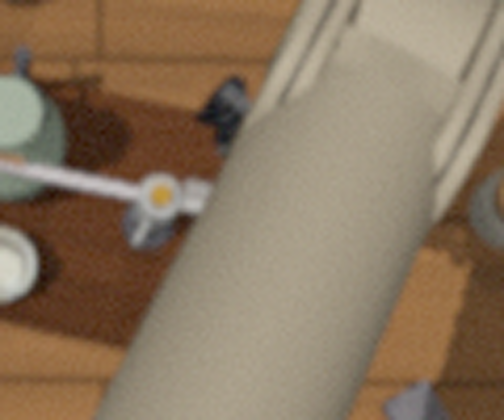

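The fingers straddle the wing in the side view: front finger at (195,440), wing at (238,435). I'll close.

play_rows:
  increments: "0.002 0 -0.003 0;0 0 0 0;0 0 0 0;0 0 0 0;0 0 0 0;0 0 0 0;0 0 0 0;0 0 0 0"
  hand: 1
  squeeze: 40

```text
clock: 4.2
position: [0.5757, -0.2173, 0.1803]
ee_rot: [-0.32, 0.628, 0.312, 0.637]
ft_force: [-0.5, -0.3, 0.8]
grip_width: 0.086
```

```bash
python3 -c "
from h import *
st(KEY,.92)"
```

```text
t 4.2 pos [ 0.5757 -0.2173  0.1803] jaw 0.9269 tilt [ 0.0156 -0.0036 -0.9999] q [-0.2496  0.3909  0.6858  1.6125 -0.2632  1.2156  1.4144] F [-0.4928 -0.2661  0.7517] T [-0.0867  0.1537 -0.0112] grip 0.086
tool delta [ 0.0112  0.0043 -0.0004]
turn 0.006901352856949927
```

play_rows:
  increments: "0 0 0 0;0 0 0 0;0 0 0 0;0.012 0.004 0 0;0 0 0 0"
  hand: -1

```text
clock: 4.7
position: [0.5723, -0.2146, 0.1668]
ee_rot: [-0.32, 0.628, 0.313, 0.637]
ft_force: [-0.8, -0.7, -0.2]
grip_width: 0.921
```

```bash
python3 -c "
from h import *
st(KEY,.92)"
```

```text
t 4.7 pos [ 0.5723 -0.2146  0.1668] jaw 0.9268 tilt [ 0.015  -0.0034 -0.9999] q [-0.2524  0.3936  0.6817  1.6387 -0.2663  1.1879  1.4153] F [-0.7935 -0.7    -0.2244] T [ 0.0215 -0.0037  0.0357] grip 0.921
tool delta [-0.0022 -0.0002 -0.0003]
turn 0.006835187550975341
```

play_rows:
  increments: "0.002 0 0 0;0 0 0 0;0 0 0 0;0 0 0 0;0 0 0 0;0 0 0 0;0 0 0 0"
  hand: 1

```text
clock: 5.4
position: [0.5721, -0.2146, 0.1645]
ee_rot: [-0.319, 0.628, 0.313, 0.637]
ft_force: [0.3, -0.6, -1.4]
grip_width: 0.103
```

```bash
python3 -c "
from h import *
st(KEY,.92)"
```

```text
t 5.4 pos [ 0.5721 -0.2146  0.1645] jaw 0.9269 tilt [ 0.0146 -0.0033 -0.9999] q [-0.2518  0.3958  0.681   1.6412 -0.2678  1.184   1.4165] F [ 0.2724 -0.5851 -1.3655] T [0.023  0.0525 0.0138] grip 0.103
tool delta [-0.0045 -0.0004 -0.0003]
turn 0.006891988423259221
```

play_rows:
  increments: "0 0 0 0.05;0 0 0 0.1;0 0 0 0.12;0 0 0 0.12;0 0 0 0.12;0 0 0 0.12"

```text
clock: 6.0
position: [0.5722, -0.2145, 0.1645]
ee_rot: [-0.099, 0.695, 0.095, 0.705]
ft_force: [0.3, -0.0, -0.9]
grip_width: 0.098
```

```bash
python3 -c "
from h import *
st(KEY,.92)"
```

```text
t 6.0 pos [ 0.5722 -0.2145  0.1645] jaw 0.2766 tilt [ 0.0147 -0.0036 -0.9999] q [-0.3426  0.4288  0.808   1.6455 -0.332   1.1941  0.8159] F [ 0.3175 -0.0343 -0.8979] T [-0.2064  0.1484  0.1409] grip 0.098
tool delta [-0.0045 -0.0005 -0.0001]
turn -0.643419915816525
```

play_rows:
  increments: "0 0 0 0.12;0 0 0 0.12;0 0 0 0.12;0 0 0 0.12;0 0 0 0.12;0 0 0 0.12;0 0 0 0.12;0 0 0 0.12;0 0 0 0.12;0 0 0 0.12;0 0 0 0.12;0 0 0 0.12"

```text
clock: 7.2
position: [0.5724, -0.2146, 0.1645]
ee_rot: [0.406, 0.574, -0.404, 0.585]
ft_force: [-0.3, -0.5, -1.7]
grip_width: 0.099
```

```bash
python3 -c "
from h import *
st(KEY,.92)
for n,(a,b,c,d) in {'top':(145,245,310,430),'side':(130,270,290,400)}.items():
    i=cam(n)['img']; cv2.imwrite('pics/d_'+n+'.png',cv2.resize(i[a:b,c:d],None,fx=4.2,fy=4.2,interpolation=cv2.INTER_CUBIC))"
```

```text
t 7.2 pos [ 0.5724 -0.2146  0.1645] jaw -1.2209 tilt [ 0.014  -0.0063 -0.9999] q [-0.5389  0.5739  1.1306  1.6532 -0.5451  1.2517 -0.5207] F [-0.2699 -0.5291 -1.7069] T [-0.1148  0.1606  0.1583] grip 0.099
tool delta [-0.0045 -0.0003  0.0003]
turn -2.140850261179974
```

View pics/d_side.png

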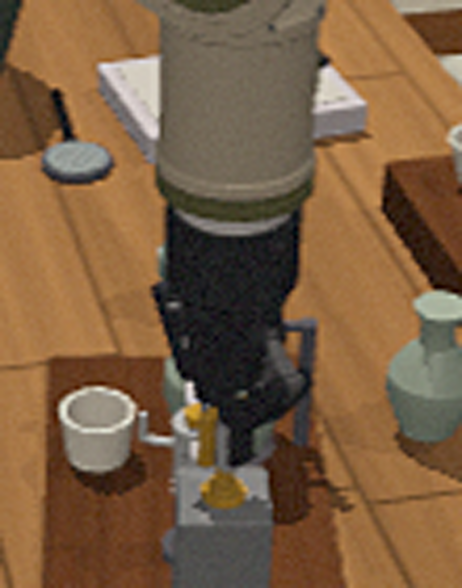

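The side view shows the wing's end at (205,435), poking out from between the pads with the near finger at (240,450), so the grip is sound. The key is about 2.15 rad on from its start. Next I release, turn back half a turn and regrasp.

play_rows:
  increments: "0 0 0 0;0 0 0 0;0 0 0 0;0 0 0 0;0 0 0 0;0 0 0 -0.05;0 0 0 -0.1;0 0 0 -0.14;0 0 0 -0.14;0 0 0 -0.14;0 0 0 -0.14;0 0 0 -0.14;0 0 0 -0.14;0 0 0 -0.14;0 0 0 -0.14;0 0 0 -0.14;0 0 0 -0.14;0 0 0 -0.14"
  hand: -1

```text
clock: 9.1
position: [0.5727, -0.215, 0.1654]
ee_rot: [-0.197, 0.675, 0.19, 0.685]
ft_force: [-0.8, 0.4, -0.8]
grip_width: 1.003
```

```bash
python3 -c "
from h import *
st(KEY,-1.221+np.pi)"
```

```text
t 9.1 pos [ 0.5727 -0.215   0.1654] jaw 0.5545 tilt [ 0.0161 -0.007  -0.9998] q [-0.3014  0.4102  0.7474  1.6432 -0.2965  1.1871  1.0664] F [-0.7892  0.4373 -0.7709] T [ 0.0105 -0.0475  0.0298] grip 1.003
tool delta [-0.0036  0.0002 -0.0004]
turn -1.3660709072128707
```

play_rows:
  increments: "0 0 0 -0.14;0 0 0 -0.14;0 0 0 -0.14;0 0 0 -0.14;0 0 0 -0.14;0 0 0 -0.14;0 0 0 -0.14;0 0 0 -0.14;0 0 0 -0.12;0 0 0 0"

```text
clock: 10.1
position: [0.5721, -0.2166, 0.1661]
ee_rot: [0.572, -0.423, -0.559, -0.426]
ft_force: [-0.3, 0.3, 0.1]
grip_width: 1.001
```

```bash
python3 -c "
from h import *
st(KEY,-1.221+np.pi)"
```

```text
t 10.1 pos [ 0.5721 -0.2166  0.1661] jaw 1.8523 tilt [ 0.0176 -0.0076 -0.9998] q [-0.1207  0.362   0.5085  1.6348 -0.187   1.1742  2.2818] F [-0.2685  0.338   0.0699] T [ 0.0445  0.0281 -0.0114] grip 1.001
tool delta [-0.0029 -0.0006  0.0015]
turn -0.06833321754206345
```

play_rows:
  increments: "0 0 0.0015 -0.06;0 0 0 0;0 0 0 0;0 0 0 0;0 0 0 0;0 0 0 0;0 0 0 0;0 0 0 0"
  hand: 1

```text
clock: 10.9
position: [0.5713, -0.2151, 0.1662]
ee_rot: [0.581, -0.411, -0.568, -0.414]
ft_force: [-0.9, 0.4, 0.7]
grip_width: 0.098
```

```bash
python3 -c "
from h import *
st(KEY,-1.221+np.pi)
for n,(a,b,c,d) in {'side':(130,270,290,400)}.items():
    i=cam(n)['img']; cv2.imwrite('pics/e_'+n+'.png',cv2.resize(i[a:b,c:d],None,fx=4.2,fy=4.2,interpolation=cv2.INTER_CUBIC))"
```

```text
t 10.9 pos [ 0.5713 -0.2151  0.1662] jaw 1.8967 tilt [ 0.017  -0.0067 -0.9998] q [-0.1173  0.3587  0.5011  1.6371 -0.1834  1.1744  2.3218] F [-0.9414  0.3939  0.7031] T [0.4163 0.1368 0.1331] grip 0.098
tool delta [-0.0028 -0.0009 -0.0002]
turn -0.02387261756898651
```

View pics/e_side.png

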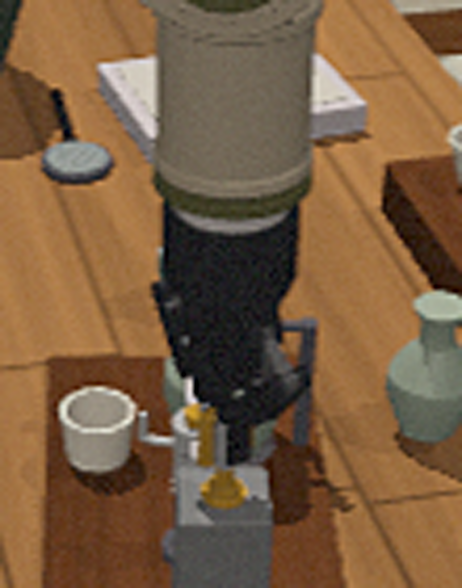

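The regrasp looks the same: wing end at (205,435), opening 0.098. I'll continue winding toward the stop.

play_rows:
  increments: "0 0 0 0.05;0 0 0 0.1;0 0 0 0.12;0 0 0 0.12;0 0 0 0.12;0 0 0 0.1;0 0 0 0.05"

```text
clock: 11.65
position: [0.5713, -0.2144, 0.1662]
ee_rot: [-0.407, 0.578, 0.398, 0.585]
ft_force: [-0.9, 0.7, 1.2]
grip_width: 0.096
```

play_rows:
  increments: "0 0 0 0.06;0 0 0 0.06;0 0 0 0.06"

```text
clock: 11.95
position: [0.5714, -0.2142, 0.1663]
ee_rot: [-0.351, 0.612, 0.342, 0.62]
ft_force: [-0.7, 1.2, 0.6]
grip_width: 0.089
```

```bash
python3 -c "
from h import *
st(KEY,-1.221+np.pi)"
```

```text
t 11.95 pos [ 0.5714 -0.2142  0.1663] jaw 1.024 tilt [ 0.0164 -0.0061 -0.9998] q [-0.2343  0.384   0.6533  1.643  -0.2491  1.1813  1.4991] F [-0.7122  1.175   0.6094] T [0.1739 0.2979 0.1082] grip 0.089
tool delta [-0.0027 -0.0011 -0.0002]
turn -0.896569111321992
```

play_rows:
  increments: "0 0 0 0.05;0 0 0 0.05;0 0 0 0.05"

```text
clock: 12.25
position: [0.5715, -0.2141, 0.1662]
ee_rot: [-0.302, 0.637, 0.293, 0.646]
ft_force: [-1.2, 1.0, 0.9]
grip_width: 0.092
```

```bash
python3 -c "
from h import *
st(KEY,.908)"
```

```text
t 12.25 pos [ 0.5715 -0.2141  0.1662] jaw 0.8677 tilt [ 0.0161 -0.0066 -0.9998] q [-0.2563  0.3903  0.6824  1.6439 -0.2622  1.183   1.3526] F [-1.2234  0.9974  0.8992] T [0.155  0.3738 0.1676] grip 0.092
tool delta [-0.0028 -0.0012 -0.0002]
turn -0.04026916638437683
```

play_rows:
  increments: "0 0 0 0.05;0 0 0 0.05"

```text
clock: 12.45
position: [0.5715, -0.2141, 0.1664]
ee_rot: [-0.269, 0.652, 0.26, 0.66]
ft_force: [-2.2, -0.5, 2.1]
grip_width: 0.095
```

```bash
python3 -c "
from h import *
st(KEY,.908)"
```

```text
t 12.45 pos [ 0.5715 -0.2141  0.1664] jaw 0.7672 tilt [ 0.0154 -0.0079 -0.9999] q [-0.2713  0.3946  0.7017  1.6443 -0.2697  1.1846  1.2578] F [-2.1858 -0.4855  2.072 ] T [-0.1803  0.6609  2.3404] grip 0.095
tool delta [-0.0026 -0.0012 -0.0001]
turn -0.1407597500101998
```

play_rows:
  increments: "0 0 0 0.05;0 0 0 0.05"

```text
clock: 12.65
position: [0.5715, -0.214, 0.1665]
ee_rot: [-0.239, 0.664, 0.228, 0.671]
ft_force: [-2.6, -2.3, 2.2]
grip_width: 0.096
```

```bash
python3 -c "
from h import *
st(KEY,.908)"
```

```text
t 12.65 pos [ 0.5715 -0.214   0.1665] jaw 0.6739 tilt [ 0.0137 -0.0111 -0.9998] q [-0.2869  0.3993  0.7204  1.6443 -0.2748  1.1862  1.1679] F [-2.5745 -2.2757  2.184 ] T [-0.4685  0.7015  4.6379] grip 0.096
tool delta [-0.0025 -0.0013 -0.0001]
turn -0.2341158403592689
```

The moment about z jumped to 4.6 N m, so the key is at its stop. I'll hold a moment, ease off slightly, open and rise.

play_rows:
  increments: "0 0 0 0;0 0 0 -0.03;0 0 0 -0.03"

```text
clock: 12.95
position: [0.5715, -0.214, 0.1664]
ee_rot: [-0.266, 0.656, 0.252, 0.66]
ft_force: [-2.9, -1.1, 1.1]
grip_width: 0.094
```

```bash
python3 -c "
from h import *
st(KEY,.908)"
```

```text
t 12.95 pos [ 0.5715 -0.214   0.1664] jaw 0.7499 tilt [ 0.0114 -0.0155 -0.9998] q [-0.2797  0.3968  0.7071  1.6434 -0.2634  1.1852  1.2346] F [-2.9434 -1.0835  1.1349] T [-0.0667  0.3354  2.5085] grip 0.094
tool delta [-0.0026 -0.0013 -0.0002]
turn -0.15806997850084148
```

play_rows:
  increments: "0 0 0 0;0 0 0 0;0 0 0 0;0 0 0 0;0 0 0 0;-0.03 0 0 0;-0.04 0 0 0;-0.04 0 0 0;0 0 0 0"
  hand: -1

```text
clock: 13.85
position: [0.5693, -0.2129, 0.279]
ee_rot: [-0.262, 0.657, 0.25, 0.661]
ft_force: [0.8, -0.4, 0.5]
grip_width: 0.998
```

```bash
python3 -c "
from h import *
st(KEY,.908)
for n,(a,b,c,d) in {'top':(145,245,270,410),'side':(130,270,290,400)}.items():
    i=cam(n)['img']; cv2.imwrite('pics/f_'+n+'.png',cv2.resize(i[a:b,c:d],None,fx=4.2,fy=4.2,interpolation=cv2.INTER_CUBIC))"
```

```text
t 13.85 pos [ 0.5693 -0.2129  0.279 ] jaw 0.7415 tilt [ 0.0101 -0.0139 -0.9999] q [-0.3085  0.3125  0.7437  1.4963 -0.204   1.4002  1.1841] F [ 0.7593 -0.3905  0.5293] T [ 0.0445  0.0012 -0.0138] grip 0.998
tool delta [ 0.11   -0.0017  0.0009]
turn -0.16649748400011788
```

View pics/f_side.png

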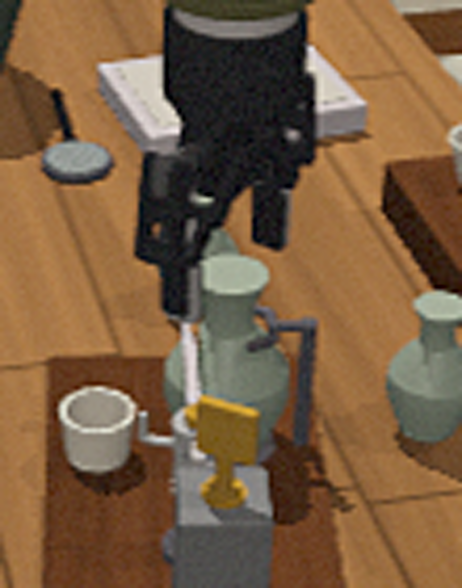

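The wing is wound home, at (228,432) in the side crop. It is tilted almost as at the start, which is half a turn on and matches 3.6 rad. Vase and keeper look undisturbed. Now the turn for the handle.

play_rows:
  increments: "0 0 0 0.12;0 0 0 0.12;0 0 0 0.12;0 0 0 0.12;0 0 0 0.12;0 0 0 0.12;0 0 0 0.12;0 0 0 0.06;0 0 0 0"

```text
clock: 14.85
position: [0.5631, -0.2093, 0.2599]
ee_rot: [0.066, 0.708, -0.073, 0.699]
ft_force: [-0.3, 0.1, 0.6]
grip_width: 1.003
```

```bash
echo 'H=[.6102,.0273,.180]' >> h.py; python3 -c "
from h import *
st(H,-.204)"
```

```text
t 14.85 pos [ 0.5631 -0.2093  0.2599] jaw -0.1973 tilt [-0.0143 -0.0079 -0.9999] q [-0.4228  0.3662  0.9048  1.5278 -0.2763  1.3976  0.3027] F [-0.2972  0.114   0.591 ] T [-0.0071 -0.0365  0.0138] grip 1.003
tool delta [0.0774 0.2421 0.0008]
turn 0.006707947567666572
```

play_rows:
  increments: "0 0.04 0 0;0 0.04 0 0;0 0.04 0 0;0 0.04 0 0;0 0.04 0 0;0 0.03 0 0;0 0 0 0"

```text
clock: 15.55
position: [0.6054, 0.0241, 0.2493]
ee_rot: [0.062, 0.712, -0.07, 0.696]
ft_force: [-0.3, 0.2, 0.2]
grip_width: 0.998
```

```bash
python3 -c "
from h import *
st(H,-.204)
for n,(a,b,c,d) in {'top':(120,220,250,390),'side':(130,270,290,400)}.items():
    i=cam(n)['img']; cv2.imwrite('pics/g_'+n+'.png',cv2.resize(i[a:b,c:d],None,fx=4.2,fy=4.2,interpolation=cv2.INTER_CUBIC))"
```

```text
t 15.55 pos [0.6054 0.0241 0.2493] jaw -0.187 tilt [-0.0242 -0.0089 -0.9997] q [-0.7482  0.3788  0.8256  1.5145 -0.2695  1.3946 -0.0913] F [-0.2713  0.1678  0.1782] T [ 0.0847 -0.0002  0.0193] grip 0.998
tool delta [0.0691 0.005  0.0057]
turn 0.01696738427302691
```

View pics/g_side.png

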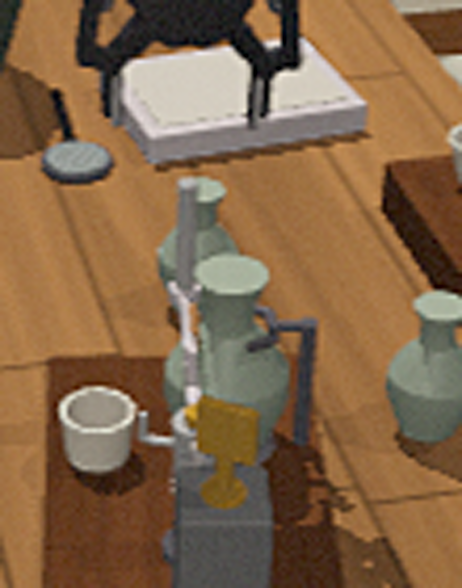

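The open fingertips, at (112,115) and (257,125), straddle the pin top at (188,183), and the clear wing is visible at (228,430). I'll descend.

play_rows:
  increments: "0.02 0.005 0.005 0.015;0.025 0 0 0;0.012 0 0 0;0 0 0 0"

```text
clock: 16.05
position: [0.6087, 0.015, 0.1912]
ee_rot: [0.07, 0.711, -0.081, 0.695]
ft_force: [-0.1, 0.2, 0.3]
grip_width: 1.001
```

```bash
python3 -c "
from h import *
st(H,-.204)
for n,(a,b,c,d) in {'side':(130,270,290,400)}.items():
    i=cam(n)['img']; cv2.imwrite('pics/i_'+n+'.png',cv2.resize(i[a:b,c:d],None,fx=4.2,fy=4.2,interpolation=cv2.INTER_CUBIC))"
```

```text
t 16.05 pos [0.6087 0.015  0.1912] jaw -0.2139 tilt [-0.0234 -0.0121 -0.9997] q [-0.7233  0.4302  0.812   1.5849 -0.3069  1.2879 -0.0774] F [-0.1355  0.2251  0.2769] T [ 0.0258 -0.0311 -0.0707] grip 1.001
tool delta [ 0.011   0.0125 -0.0009]
turn -0.009873159908782014
```

View pics/i_side.png

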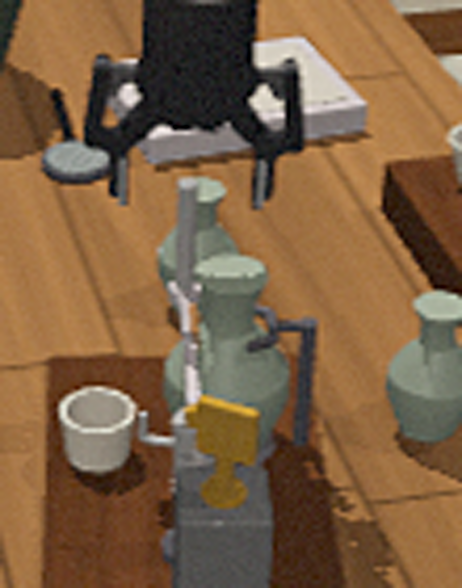

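```bash
python3 -c "
from h import *
o=get_obs(); M=Rn.from_quat(o['ee_rot']).as_matrix(); p=o['position']
f=lambda q:(q-[290,130])*4.2
for x in(.008,-.005):
  for z in(-.0425,.0425): print(x,z,f(proj('side',p+M@[x,0,z])))
print('pin top',f(proj('side',[.6102,.0273,.205])),f(proj('side',[.6102,.0273,.12])))
print(atz('top',*[(181.5)/5.7-.5+262,(162.5)/5.7-.5+145],.205))
"
```

```text
0.008 -0.0425 [126.3847 216.068 ]
0.008 0.0425 [249.5471 218.4571]
-0.005 -0.0425 [126.9358 199.6189]
-0.005 0.0425 [250.7772 202.0467]
pin top [186.1451 181.7899] [182.8409 285.1822]
[0.6121 0.0281 0.205 ]
```

play_rows:
  increments: "0.006 0.012 0 0;0.006 0 0 0;0 0 0 0"

```text
clock: 16.5
position: [0.6136, 0.0285, 0.1826]
ee_rot: [0.071, 0.709, -0.079, 0.698]
ft_force: [-1.1, -0.2, -0.7]
grip_width: 0.998
```

```bash
python3 -c "
from h import *
st(H,-.204)"
```

```text
t 16.5 pos [0.6136 0.0285 0.1826] jaw -0.2127 tilt [-0.0166 -0.0103 -0.9998] q [-0.7333  0.4441  0.8027  1.5859 -0.3184  1.2686 -0.0912] F [-1.0863 -0.2333 -0.7428] T [0.0143 0.0038 0.029 ] grip 0.998
tool delta [ 0.0026 -0.0018 -0.0031]
turn -0.008722901832738827
```

play_rows:
  increments: "0.002 -0.001 -0.002 0;0 0 0 0;0 0 0 0;0 0 0 0;0 0 0 0;0 0 0 0;0 0 0 0;0 0 0 0"
  hand: 1
  squeeze: 40

```text
clock: 17.3
position: [0.6109, 0.028, 0.181]
ee_rot: [0.071, 0.709, -0.079, 0.697]
ft_force: [-1.2, 0.4, 0.7]
grip_width: 0.153
```

```bash
python3 -c "
from h import *
st(H,-.204)
for n,(a,b,c,d) in {'side':(130,270,290,400)}.items():
    i=cam(n)['img']; cv2.imwrite('pics/j_'+n+'.png',cv2.resize(i[a:b,c:d],None,fx=4.2,fy=4.2,interpolation=cv2.INTER_CUBIC))
s=np.load('s.npy')
for f in np.arange(0,.95,.1):
  p=w(s,(-.165*np.sin(f),-.06+.165*np.cos(f),.18)); print(round(f,1),p)"
```

```text
t 17.3 pos [0.6109 0.028  0.181 ] jaw -0.2123 tilt [-0.0172 -0.0097 -0.9998] q [-0.7362  0.4391  0.8033  1.5951 -0.3161  1.264  -0.0911] F [-1.2414  0.416   0.6995] T [ 0.0083  0.0368 -0.004 ] grip 0.153
tool delta [ 0.001  -0.0008 -0.0005]
turn -0.008296505845931446
0.0 [0.6102 0.0273 0.18  ]
0.1 [0.5939 0.0299 0.18  ]
0.2 [0.5774 0.0308 0.18  ]
0.3 [0.561 0.03  0.18 ]
0.4 [0.5447 0.0276 0.18  ]
0.5 [0.5287 0.0236 0.18  ]
0.6 [0.5131 0.018  0.18  ]
0.7 [0.4983 0.0109 0.18  ]
0.8 [0.4842 0.0023 0.18  ]
0.9 [ 0.471  -0.0076  0.18  ]
```

View pics/j_side.png

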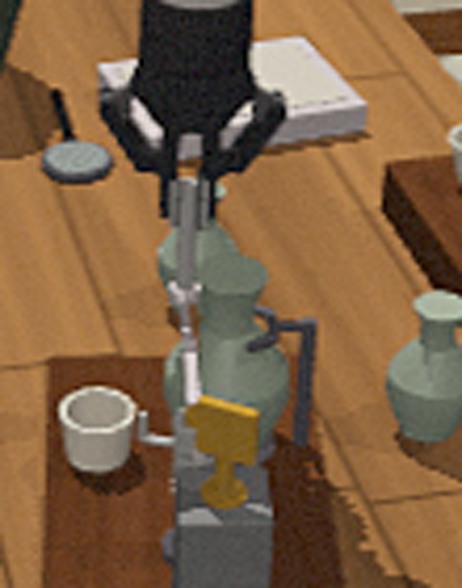

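Fingers at (168,195) and (205,200) hold the pin (opening 0.153, about 13 mm). Now I draw the keeper along its arc.

play_rows:
  increments: "0 0 -0.006 -0.04;0 -0.0005 -0.011 -0.07;0 -0.0005 -0.013 -0.08;0 -0.0005 -0.013 -0.08"

```text
clock: 17.75
position: [0.5689, 0.0314, 0.1811]
ee_rot: [-0.03, 0.711, 0.022, 0.702]
ft_force: [2.2, -0.5, -3.0]
grip_width: 0.153
```

```bash
cat >> h.py <<'E'
def kp():
    o=get_obs(); s=np.load("s.npy"); d=o["position"]-w(s,(0,-.06,.18)); M=Rn.from_quat(o["ee_rot"]).as_matrix()
    phi=np.arctan2(d[1],d[0])-np.pi/2-s[2]; rad=np.hypot(d[0],d[1])
    print("phi",phi,"r",rad,"jaw-phi",np.arctan2(M[1,2],M[0,2])+.204-phi)
    for dp in(.1,.9-phi): 
        P=w(s,(-.165*np.sin(phi+dp),-.06+.165*np.cos(phi+dp),.18)); print(dp,"tool delta",M.T@(P-o["position"]))
E
python3 -c "
from h import *
st();kp()"
```

```text
t 17.75 pos [0.5689 0.0314 0.1811] jaw 0.0722 tilt [-0.0118 -0.0118 -0.9999] q [-0.7786  0.3158  0.7716  1.7121 -0.2204  1.2199  0.1194] F [ 2.2285 -0.5    -3.0225] T [-0.0824 -0.7766 -0.3116] grip 0.153
phi 0.25177209184251104 r 0.16578424976297845 jaw-phi 0.024397443276689357
0.1 tool delta [ 0.0013 -0.0012 -0.0165]
0.648227908157489 tool delta [ 0.0027 -0.0318 -0.1004]
```

play_rows:
  increments: "0 -0.0005 -0.013 -0.08;0 -0.0005 -0.013 -0.08;0 -0.0005 -0.013 -0.08;0 -0.0005 -0.013 -0.08;0 -0.0005 -0.013 -0.08"

```text
clock: 18.25
position: [0.5052, 0.0148, 0.1811]
ee_rot: [-0.179, 0.688, 0.172, 0.682]
ft_force: [3.5, 2.4, -4.9]
grip_width: 0.154
```

```bash
python3 -c "
from h import *
st();kp()"
```

```text
t 18.25 pos [0.5052 0.0148 0.1811] jaw 0.5009 tilt [-0.0047 -0.0107 -0.9999] q [-0.8031  0.1212  0.7325  1.8783 -0.0764  1.1796  0.4561] F [ 3.5467  2.3501 -4.8777] T [ 0.3379 -1.0689 -0.0692] grip 0.154
phi 0.6518860481549131 r 0.16536347834513615 jaw-phi 0.05296596528846531
0.1 tool delta [ 0.0013 -0.0003 -0.0165]
0.2481139518450869 tool delta [ 0.0015 -0.0032 -0.0407]
```

play_rows:
  increments: "0 -0.0003 -0.013 -0.07;0 -0.0004 -0.013 -0.07;0 -0.0004 -0.011 -0.05"

```text
clock: 18.55
position: [0.4743, -0.0045, 0.1811]
ee_rot: [-0.248, 0.664, 0.243, 0.662]
ft_force: [5.7, 2.3, -5.2]
grip_width: 0.15
```

```bash
python3 -c "
from h import *
st();kp()"
```

```text
t 18.55 pos [ 0.4743 -0.0045  0.1811] jaw 0.7091 tilt [ 0.0011 -0.0081 -1.    ] q [-0.7982  0.0199  0.7245  1.9559 -0.0054  1.1704  0.6373] F [ 5.6596  2.2765 -5.2257] T [ 0.5252 -1.2062  0.0676] grip 0.15
phi 0.8730075862340776 r 0.16529246993555682 jaw-phi 0.0400734265274848
0.1 tool delta [ 0.0012 -0.0004 -0.0165]
0.02699241376592243 tool delta [ 0.0011 -0.0002 -0.0045]
```

play_rows:
  increments: "0 0 -0.005 -0.02;0 0 -0.006 0"

```text
clock: 18.75
position: [0.4692, -0.0089, 0.1817]
ee_rot: [-0.258, 0.656, 0.252, 0.663]
ft_force: [36.3, 18.4, -30.2]
grip_width: 0.151
```

```bash
python3 -c "
from h import *
st();kp()"
```

```text
t 18.75 pos [ 0.4692 -0.0089  0.1817] jaw 0.7377 tilt [ 0.0131 -0.0036 -0.9999] q [-0.7963 -0.0095  0.7228  1.9758  0.0118  1.1601  0.6596] F [ 36.2978  18.4404 -30.2018] T [ 3.596  -7.1408  0.1825] grip 0.151
phi 0.9135929773622466 r 0.1651524788723437 jaw-phi 0.02813827505343347
0.1 tool delta [ 0.0016 -0.0005 -0.0165]
-0.013592977362246628 tool delta [ 0.0017 -0.0002  0.0022]
```

play_rows:
  increments: "0 0 -0.006 0;0 0 -0.006 0"

```text
clock: 18.95
position: [0.4691, -0.0091, 0.1819]
ee_rot: [-0.262, 0.645, 0.255, 0.671]
ft_force: [40.0, 18.6, -38.9]
grip_width: 0.15
```

```bash
python3 -c "
from h import *
st();kp()"
```

```text
t 18.95 pos [ 0.4691 -0.0091  0.1819] jaw 0.7488 tilt [ 0.0383  0.0039 -0.9993] q [-0.7971 -0.0364  0.7182  1.9946  0.0254  1.136   0.6594] F [ 40.0217  18.562  -38.9233] T [ 3.0974 -7.1452  0.029 ] grip 0.15
phi 0.9143151023626248 r 0.165067888441835 jaw-phi 0.038487552510450995
0.1 tool delta [ 0.0014 -0.0002 -0.0165]
-0.014315102362624788 tool delta [ 0.002  -0.0001  0.0023]
```

At the stop: the force rose to about 44 N in the plane and the angle stays at 0.914. I'll ease to a moderate hold.

play_rows:
  increments: "0 0 -0.001 0;0 0 -0.001 0;0 0 -0.001 0;0 0 -0.001 0"

```text
clock: 19.35
position: [0.4711, -0.0069, 0.1818]
ee_rot: [-0.267, 0.638, 0.257, 0.675]
ft_force: [8.8, 3.4, -5.8]
grip_width: 0.151
```

```bash
python3 -c "
from h import *
st();kp()
for n,(a,b,c,d) in {'top':(120,260,230,410),'side':(120,300,260,400)}.items():
    i=cam(n)['img']; cv2.imwrite('pics/k_'+n+'.png',cv2.resize(i[a:b,c:d],None,fx=3.3,fy=3.3,interpolation=cv2.INTER_CUBIC))
st();kp()"
```

```text
t 19.35 pos [ 0.4711 -0.0069  0.1818] jaw 0.7607 tilt [ 0.0534  0.0065 -0.9986] q [-0.8008 -0.0457  0.7152  2.002   0.0312  1.1205  0.6618] F [ 8.8418  3.4358 -5.7555] T [ 0.3005 -0.7914 -0.1135] grip 0.151
phi 0.8968346795082587 r 0.16541797864629443 jaw-phi 0.0678169753236979
0.1 tool delta [ 0.001  -0.0001 -0.0166]
0.0031653204917413413 tool delta [ 0.0017 -0.0003 -0.0006]
t 19.45 pos [ 0.4711 -0.0069  0.1818] jaw 0.7605 tilt [ 0.0535  0.0067 -0.9985] q [-0.8007 -0.0459  0.7152  2.0021  0.0311  1.1205  0.6618] F [ 8.5468  4.1911 -6.8176] T [ 0.2874 -0.8747 -0.0328] grip 0.146
phi 0.8968727856437972 r 0.16542025572091384 jaw-phi 0.06766023122637499
0.1 tool delta [ 0.0011 -0.0001 -0.0166]
0.0031272143562027788 tool delta [ 0.0018 -0.0003 -0.0006]
```

View pics/k_side.png

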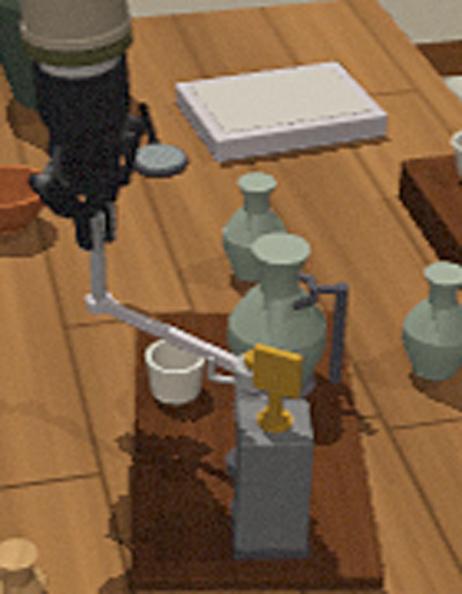

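View pics/k_top.png

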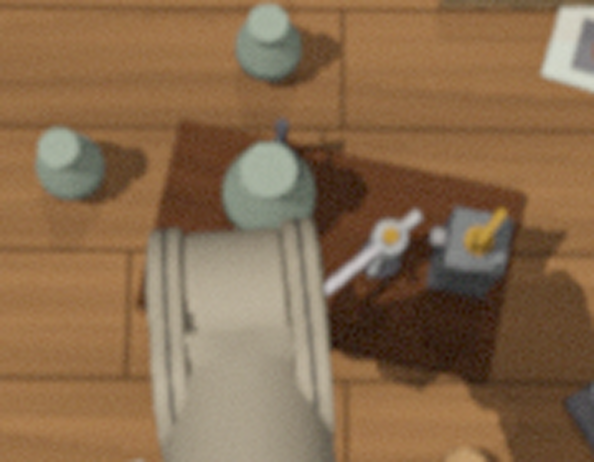

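Side view: the keeper is swung out, with its pin at (98,260) in the gripper. The vase stands at (280,300), the cup at (175,370) is untouched, and the wing at (275,370) is wound. The top view agrees: bar from (390,237) to (330,290), vase at (268,190). One small firming row, then I hand in.

play_rows:
  increments: "0 0 -0.003 0;0 0 -0.002 0"

```text
clock: 19.65
position: [0.4706, -0.0074, 0.182]
ee_rot: [-0.269, 0.634, 0.259, 0.677]
ft_force: [17.3, 7.5, -14.6]
grip_width: 0.151
```

```bash
python3 -c "
from h import *
st();kp()
print(workorder.hand_in())
st();kp()"
```

```text
t 19.65 pos [ 0.4706 -0.0074  0.182 ] jaw 0.766 tilt [ 0.0623  0.0092 -0.998 ] q [-0.8003 -0.057   0.7131  2.0096  0.0374  1.1124  0.6627] F [ 17.3186   7.5211 -14.5656] T [ 1.015  -2.2845 -0.1868] grip 0.151
phi 0.9011797955661898 r 0.16536164194749453 jaw-phi 0.0687722040482941
0.1 tool delta [ 0.0011 -0.     -0.0166]
-0.0011797955661897452 tool delta [ 0.002  -0.0003  0.0001]
the job is handed in; nothing more can be done
None
the job is handed in; nothing more can be done
```

I wound the key clockwise to its stop and drew the keeper arm to its stop by the pin. I handed the job in at 19.65 s while still gripping the pin. The hand-in reports no verdict, so the result is not confirmed.

- **Key:** I wound it in two part turns with one half-turn regrasp. At the end the turning moment jumped to 4.6 N m, and the wing looked half a turn on from its starting angle, which fits about 3.6 rad. That angle is from pictures and tool pose, not a direct reading.
- **Keeper:** At hand-in it measured about 0.90 rad from the tool position, with about 19 N horizontally pulling it against its stop and the fingers closed on the pin (40 N grip set). It moved only after the key was home.
- **Force on the stop:** It briefly rose to about 44 N horizontally when the stop was reached, around 59 N in all, under the 120 N wrist limit. The pull was through the fingers, so the 40 N limit on the arm and gripper body should not apply. I then eased it off.
- **Vase and other objects:** In the last pictures the vase stands upright in its place and the teacup looks unmoved. I judged these by eye, and I did not check the tea bowl, spool, jar, loupe and brush separately.

No check failed. Two small deviations: the tool drifted 6 mm upward during the first closing on the wing, so I opened and gripped it again, and it ended tilted by about 0.06 rad.

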